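# Seat the swivel cone and check that it rocks free

### The arm

A 7-joint arm with a two-finger parallel gripper is mounted at the origin on the work surface. World frame = base frame: x ahead of the robot, y to its left, z up, the work surface at z = 0. Lengths are in m, angles in rad, forces in N, time in s.
With the tool pointing down it reaches from about 0.375 to 0.925 m from the base axis. Payload 3.1 kg.
Tool frame: the origin (TCP) lies between the finger pads; the fingertips stand 19 mm ahead of it and the grasp point (between the pads) is the TCP; z points along the fingers, y is the line along which they close (so a half turn about z gives the same grasp; the last joint's range is limited). The gripper opens to 85 mm and grips with 20 to 120 N. Pads are 22 mm wide; open, the fingers measure 114 mm over their backs; the gripper's body (76 mm by 85 mm) begins 54 mm behind the grasp point. The pads swing forward as they close: fully open they stand 13 mm farther back than shut.
Start: joints at [1.077, 0.383, 0.044, 1.598, -0.018, 1.161, -0.05], TCP at [0.251, -0.6, 0.25] pointing down, gripper open.
Joint ranges: [-2.61, 2.61], [-0.41, 2.15], [-1.48, 1.57], [0, 2.5], [-1.57, 4.71], [0.05, 1.97], [-2.85, 2.85]. Speed limits (rad/s): [2.79, 2.79, 3.14, 3.14, 3.14, 3.14, 3.14].

### API

Orientations are given as a unit quaternion [x, y, z, w].
In Python, from bench import move_ptp, movel, move_j, move_gripper, pause, inverse_kinematics, read_camera, camera_params, MotionError, sign_off, look_for, tip_of, read_time_s, read_qpos, read_joint_vel, read_effort, read_eef_pos, read_tcp_rot, read_ft_force, read_ft_torque, read_finger_gap, read_grasp_force gives the robot as it stands. Calls block until the motion is done:
- move_ptp(position, orientation): joint-space move of the TCP to a pose.
- movel(position, orientation=None, speed=0.15): straight line of the TCP; orientation=None keeps the orientation; speed is the mean speed in m/s.
- move_j(angles): joint-space move.
- move_gripper(opening, effort=None): finger opening in m; effort is the grip in N (None keeps the last); returns when the fingers have stopped.
- pause(seconds).
- inverse_kinematics(position, orientation): joint angles nearest the present ones, or None.
- read_camera(name): name is "scene" or "top" or "wrist"; returns the picture (420x560x3 uint8, red, green, blue); there is no depth.
- camera_params(name): a dict with "K" (3x3 intrinsics, pixels), "camera_from_world" (4x4, takes a point from world to camera coordinates). Camera axes: x right, y down, z forward; pixel columns grow to the right and rows downward; lengths in m; the calibration is good to about 2 mm. A picture is of the moment at which its call begins: read the wrist's pose just before it. camera_params takes no time and is no camera call; for the wrist camera it gives the pose at the moment of the call.
A pose or a line that the arm cannot do raises MotionError and nothing moves.
- sign_off(): hands the job in; it is judged then, once.
Trained networks look in the newest picture that a camera, given by its name, has taken for a name from the list of things; names that differ only in an ending like _2 or _b are one class to them, and where a whole thing is asked for, a point or a joint stands for the part that bears it (a point fixed in the world has none). Each returns a list of dicts, best first, with "confidence" (0 to 1); they miss things now and then, are a little off and sometimes report something else, mostly with a low value. They report only what shows in the picture. A call takes as long as a camera call. They do not tell look-alikes from the thing itself.
- look_for(camera, name): "at" ([column, row] in pixels, amid what is visible of it).
- tip_of(camera, name): "at" ([column, row] in pixels: a listed point, or the origin of a listed thing).
Readings, each from a call of its own:
- read_time_s(): time.
- read_qpos(): joint angles.
- read_joint_vel(): joint speeds.
- read_effort(): joint torques, N m.
- read_eef_pos(): TCP position.
- read_tcp_rot(): TCP orientation.
- read_ft_force(): force on the tool from outside, world axes, zero at the start.
- read_ft_torque(): the same for the moment, N m.
- read_finger_gap(): finger opening in m.
- read_grasp_force(): force on a finger pad.
Only numpy, scipy, OpenCV 4.12 (cv2) and the standard library are available. Lean on these libraries where they do the work, as an engineer would, in place of code of your own. Each camera call takes 0.05 s, during which the arm holds its last target. There are 200 camera calls.

### The job

Take the slim cone with the orange grip bar by its bar and seat it fully home in the steel cup on the foot plate, with the bar lined up with the two yellow marks. Without letting go, check that it rocks free: keeping it seated, turn it about 40 degrees to either side of the marks and back in line, then let go and leave it there. Leave the blunt cone with the blue bar and the screwdriver alone.

Things in the scene. Friction and masses are not known exactly. Their poses are not given: they have to be found in the camera images.
- cone: Slim aluminium cone, ORANGE bar, 0.2-0.4 kg, upright in one of two black four-post stands (85 wide, 44 tall); lifts straight out, clear after 40. Origin: centre of flat nose (underside); z up, x along bar. Heights: taper 0-36 (diameter 25 at nose, 57 at top), flange 36-41 (dia 80), neck 41-60 (dia 16), bar 59-83 (70 long in x, 14 thick in y). Bar starts within 70 degrees of room x. mm.
- cup: Steel conical cup, open upward, on a grey foot plate (130 in x, 110 in y, 10 thick) fixed to the bench. Origin: centre of plate underside; z up, x along the line of its two yellow marks. Rim 52 up, mouth inner dia 63, outer 76. The taper has 3 mm play all round and centres itself; home, the flange rests on the rim, cone origin 16 above cup origin, and it turns freely without stops. mm.
- blunt_cone: Bystander: blunt cone of the same height, flange and bar size, but with a BLUE bar and an almost cylindrical taper (diameter 54 to 60 mm) that does not go into the cup. Origin and axes as for the slim cone. It stands in the other black stand.
- screwdriver: Bystander: screwdriver with a red handle, lying flat on the bench beyond the cup. Origin: underside, about mid-length; x along the tool.
Not all that is in view belongs to the job. Of the things that look like the cup, the larger one is meant.

How it is judged:
By the outcome, as a careful person would: the job done as asked, in the order asked, and still so for the second after the job is handed in, with the robot touching nothing.
It also fails if it takes over 37 s, if anything falls off the work surface, if the arm or the gripper's body presses on something with over 40 N, if the wrist force passes 120 N, or if a joint passes its speed limit or range.

## Working session

There is one attempt and no reset: what is moved stays moved. The work goes in short steps, each a Python script; the robot and the scene stay as the last script left them, time stands still between calls to the robot, and variables do not carry over. Pictures are saved under pics/ and viewed, at most 10 in all, crops included, and the job is handed in when it is done.

```bash
mkdir -p pics; ls
python3 - <<'E'
from bench import *
import cv2,numpy as np
for c in ["top","scene"]:
    im=read_camera(c); cv2.imwrite(f"pics/{c}0.png",im[:,:,::-1])
    for n in ["cone","cup","blunt_cone","screwdriver"]:
        print(c,n,[(np.round(d["at"]).tolist(),round(d["confidence"],2)) for d in look_for(c,n)][:3],[(np.round(d["at"]).tolist(),round(d["confidence"],2)) for d in tip_of(c,n)][:3])
print(read_time_s(),read_tcp_rot(),read_qpos())
E
```

```text
pics
top cone [([385.0, 252.0], 0.96)] [([381.0, 253.0], 0.57)]
top cup [([313.0, 289.0], 0.85)] [([314.0, 289.0], 0.6), ([252.0, 216.0], 0.55)]
top blunt_cone [([154.0, 220.0], 0.63)] [([158.0, 223.0], 0.57)]
top screwdriver [([328.0, 126.0], 0.6)] [([327.0, 139.0], 0.84)]
scene cone [([185.0, 154.0], 0.95)] [([189.0, 169.0], 0.97)]
scene cup [([266.0, 158.0], 0.96), ([298.0, 228.0], 0.78)] [([298.0, 226.0], 0.85), ([269.0, 162.0], 0.55)]
scene blunt_cone [([403.0, 239.0], 0.68)] [([402.0, 250.0], 0.75)]
scene screwdriver [([162.0, 293.0], 0.89)] [([173.0, 273.0], 0.89)]
0.9 [ 9.80477442e-01  1.96631599e-01  3.63481000e-07 -2.08496080e-05] [ 1.07718961  0.3828762   0.04390747  1.5979171  -0.0178898   1.16123202
 -0.04990705]
```

View pics/top0.png

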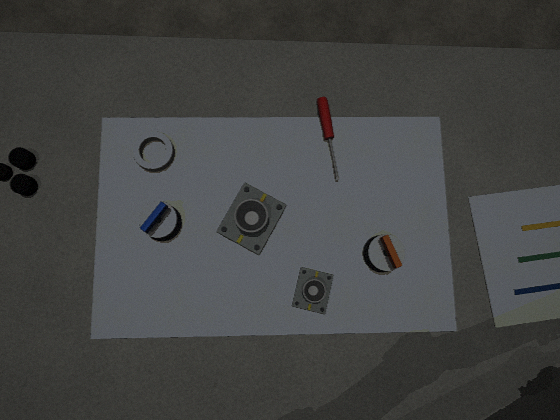

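View pics/scene0.png

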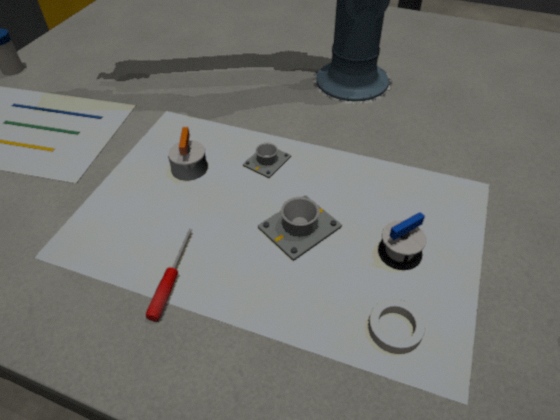

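The top view shows the large cup at (252,217), with its marks near (263,197) and (240,239). The orange bar runs from (385,236) to (397,268), and the small cup at (313,290) is a decoy. Next I'll compute the positions.

```bash
cat > h.py <<'E'
from bench import *
import cv2,numpy as np
from scipy.spatial.transform import Rotation as R
def unproj(P,px,z):
    K,T=np.array(P["K"]),np.array(P["camera_from_world"])
    d=T[:3,:3].T@np.linalg.solve(K,[px[0],px[1],1]); o=-T[:3,:3].T@T[:3,3]
    return o+d*(z-o[2])/d[2]
def proj(P,X):
    q=np.array(P["K"])@(np.array(P["camera_from_world"])@np.r_[X,1])[:3]; return q[:2]/q[2]
def tri(P1,a,P2,b):
    M=[]
    for P,p in((P1,a),(P2,b)):
        A=np.array(P["K"])@np.array(P["camera_from_world"])[:3]; M+=[p[0]*A[2]-A[0],p[1]*A[2]-A[1]]
    v=np.linalg.svd(np.array(M))[2][-1]; return v[:3]/v[3]
def blobs(im,lo,hi,smin=110,vmin=60,amin=5):
    hsv=cv2.cvtColor(im,cv2.COLOR_RGB2HSV); m=cv2.inRange(hsv,(lo,smin,vmin),(hi,255,255))
    n,l,s,c=cv2.connectedComponentsWithStats(m)
    return [(int(s[i,4]),c[i],cv2.minAreaRect(np.argwhere(l==i)[:,::-1].astype(np.float32))) for i in range(1,n) if s[i,4]>=amin]
def down(psi): # tool pointing down, tool y (closing) axis at angle psi in world
    return R.from_matrix(np.array([[np.sin(psi),np.cos(psi),0],[-np.cos(psi),np.sin(psi),0],[0,0,-1]]).T@np.eye(3) if 0 else np.column_stack([[np.sin(psi),-np.cos(psi),0],[np.cos(psi),np.sin(psi),0],[0,0,-1]])).as_quat()
E
python3 - <<'E'
from h import *
T,S,W=[camera_params(c) for c in("top","scene","wrist")]
t=cv2.imread("pics/top0.png")[:,:,::-1].copy();s=cv2.imread("pics/scene0.png")[:,:,::-1].copy()
for n,im in(("top",t),("sc",s)):
  print(n,"orange",[(a,c.round(1),r) for a,c,r in blobs(im,3,17) if a>20]); print(n,"yel",[(a,c.round(1)) for a,c,r in blobs(im,18,35)])
print("cup rim",unproj(T,(252,216.5),.052), "marks",unproj(T,(263,197),.01),unproj(T,(240,239),.01))
print("bar ends",unproj(T,(385,236),.091),unproj(T,(397,268),.091), "tri", tri(T,(391,252),S,(185,141)))
tcp=read_eef_pos(); Rm=R.from_quat(read_tcp_rot()).as_matrix(); A=np.array(W["camera_from_world"]); o=-A[:3,:3].T@A[:3,3]
print("cam in tool",Rm.T@(o-tcp),"axes",(Rm.T@A[:3,:3].T).round(3).tolist(),W["K"])
E
```

```text
top orange [(218, array([392. , 251.1]), ((391.8487243652344, 250.83900451660156), (33.66434097290039, 6.4255595207214355), 65.224853515625))]
top yel [(27, array([262.7, 197.5])), (202, array([540.6, 225.4])), (29, array([239.5, 238.6])), (13, array([316.1, 273.9])), (14, array([308.9, 306.4]))]
sc orange [(197, array([183.6, 140.5]), ((183.73699951171875, 140.45953369140625), (8.287117004394531, 27.5983829498291), 8.746162414550781))]
sc yel [(892, array([60.5,  9.7])), (164, array([ 26.3, 145.2])), (10, array([257.1, 167.8])), (11, array([320.7, 210.2])), (35, array([278.7, 237.8]))]
cup rim [0.55127208 0.05110757 0.052     ] marks [0.60282703 0.02867148 0.01      ] [0.50625792 0.07814463 0.01      ]
bar ends [ 0.50966412 -0.22571788  0.091     ] [ 0.44435717 -0.24872285  0.091     ] tri [ 0.47822609 -0.24306224  0.07234943]
cam in tool [ 0.07529812 -0.00107158 -0.12325139] axes [[0.0, -0.955, -0.298], [1.0, 0.0, 0.0], [-0.0, -0.298, 0.955]] [[356.07913493   0.         279.97430168]
 [  0.         356.07913493 204.28825811]
 [  0.           0.           1.        ]]
```

```bash
python3 - <<'E'
from h import *
d=np.deg2rad
cu=[.5545,.0515];co=[.477,-.238]
for z in(.087,.25):
  for a in(-27,13,-67): print(a,z,np.round(inverse_kinematics([*cu,z],down(d(a+90))),2))
print(np.round(inverse_kinematics([*co,.079],down(d(19.4+90))),2))
t0=read_time_s()
for n,p,a,z in(("cup",cu,-27,.24),("cone",co,19.4,.2)):
    move_ptp([*p,z],down(d(a+90)))
    W=camera_params("wrist"); im=read_camera("wrist"); cv2.imwrite(f"pics/w_{n}.png",im[:,:,::-1])
    np.savez(f"w_{n}.npz",K=W["K"],camera_from_world=W["camera_from_world"])
    print(n,read_time_s(),[(a,c.round(1),r) for a,c,r in blobs(im,3,17) if a>40],[(a,c.round(1),r) for a,c,r in blobs(im,18,35) if a>20])
    print(tip_of("wrist",n),look_for("wrist",n))
E
python3 -c "
import cv2,numpy as np
cv2.imwrite('pics/w_both.png',np.hstack([cv2.resize(cv2.imread(f'pics/w_{n}.png'),(400,300)) for n in('cup','cone')]))"
```

```text
Traceback (most recent call last):
  File "h.py", line 20, in down
    return R.from_matrix(np.array([[np.sin(psi),np.cos(psi),0],[-np.cos(psi),np.sin(psi),0],[0,0,-1]]).T@np.eye(3) if 0 else np.column_stack([[np.sin(psi),-np.cos(psi),0],[np.cos(psi),np.sin(psi),0],[0,0,-1]])).as_quat()
           ~~~~~~~~~~~~~^^^^^^^^^^^^^^^^^^^^^^^^^^^^^^^^^^^^^^^^^^^^^^^^^^^^^^^^^^^^^^^^^^^^^^^^^^^^^^^^^^^^^^^^^^^^^^^^^^^^^^^^^^^^^^^^^^^^^^^^^^^^^^^^^^^^^^^^^^^^^^^^^^^^^^^^^^^^^^^^^^^^^^^^^^^^^^^^^^^^^^^^^^
  File "scipy/spatial/transform/_rotation.pyx", line 1143, in scipy.spatial.transform._rotation.Rotation.from_matrix
ValueError: Non-positive determinant (left-handed or null coordinate frame) in rotation matrix 0: [[ 0.89100652  0.4539905   0.        ]
 [-0.4539905   0.89100652  0.        ]
 [ 0.          0.         -1.        ]].
[ WARN:0@0.006] global loadsave.cpp:275 findDecoder imread_('pics/w_cup.png'): can't open/read file: check file path/integrity
Traceback (most recent call last):
cv2.error: OpenCV(4.12.0) /io/opencv/modules/imgproc/src/resize.cpp:4208: error: (-215:Assertion failed) !ssize.empty() in function 'resize'
```

```bash
sed -i '/^def down/,$d' h.py
cat >> h.py <<'E'
def down(deg): # tool pointing down, tool x at deg from world x
    return R.from_euler('ZX',[deg,180],degrees=True).as_quat()
E
python3 - <<'E'
from h import *
cu=[.5545,.0515];co=[.477,-.238]
for z in(.087,.25):
  for a in(-27,13,-67): print(a,z,np.round(inverse_kinematics([*cu,z],down(a)),2))
print(np.round(inverse_kinematics([*co,.079],down(19.4)),2))
for n,p,a,z in(("cup",cu,-27,.24),("cone",co,19.4,.2)):
    move_ptp([*p,z],down(a))
    W=camera_params("wrist"); im=read_camera("wrist"); cv2.imwrite(f"pics/w_{n}.png",im[:,:,::-1])
    np.savez(f"w_{n}.npz",K=W["K"],camera_from_world=W["camera_from_world"])
    print(n,read_time_s(),[(a,c.round(1),r) for a,c,r in blobs(im,3,17) if a>40],[(a,c.round(1),r) for a,c,r in blobs(im,18,35) if a>20])
    print(tip_of("wrist",n),look_for("wrist",n))
E
python3 -c "
import cv2,numpy as np
cv2.imwrite('pics/w_both.png',np.hstack([cv2.resize(cv2.imread(f'pics/w_{n}.png'),(400,300)) for n in('cup','cone')]))"
```

```text
-27 0.087 [ 0.17  0.45 -0.39  1.93  0.23  0.81 -2.39]
13 0.087 [ 0.25  0.47 -0.5   1.92  0.3   0.82 -1.75]
-67 0.087 [-1.04  0.76  1.15  1.98 -0.85  0.99 -2.21]
-27 0.25 [ 0.29  0.25 -0.53  1.8   0.14  1.12 -2.32]
13 0.25 [ 0.34  0.26 -0.58  1.8   0.16  1.13 -1.64]
-67 0.25 [-1.21  0.57  1.39  1.87 -0.6   1.23 -2.37]
[ 0.54  0.4  -0.18  2.    0.1   0.76 -0.93]
cup 3.4917 [] [(187, array([278. , 118.1]), ((278.0, 118.0), (20.0, 8.0), 90.0)), (71, array([455.1, 211.7]), ((455.0540771484375, 211.82431030273438), (11.836727142333984, 5.753964424133301), 80.53767395019531)), (94, array([276.9, 225.9]), ((277.0, 226.0), (10.0, 8.0), 90.0))]
[{'at': [452.2, 241.2], 'confidence': 0.89}, {'at': [280.3, 167.1], 'confidence': 0.79}, {'at': [123.2, 262.7], 'confidence': 0.56}] [{'at': [456.2, 242.3], 'confidence': 0.88}, {'at': [278.3, 166.6], 'confidence': 0.76}]
cone 4.8917 [(2024, array([286.5, 202. ]), ((286.63836669921875, 202.2522430419922), (101.39502716064453, 20.698753356933594), 85.48600769042969))] [(95, array([115.1, 175.9]), ((115.30001831054688, 175.9000244140625), (6.708203315734863, 13.86362075805664), 26.56505012512207))]
[{'at': [284.0, 179.2], 'confidence': 0.77}] [{'at': [283.7, 191.0], 'confidence': 0.84}]
```

View pics/w_both.png

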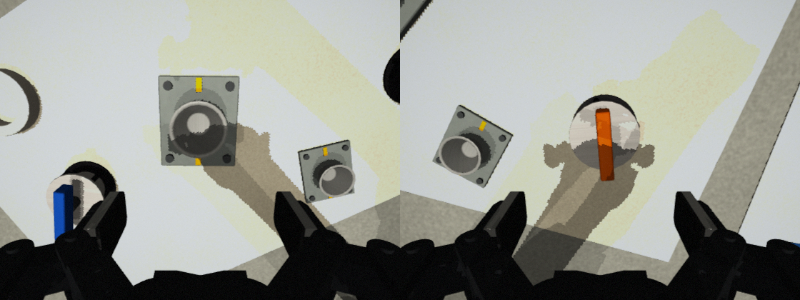

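The wrist views show the big cup centred at about (278,167) of full-size pixels, with its marks at (278,118) and (277,226). The orange bar is centred at (286,202), nearly vertical in the image. I'll fit the bar box and the marks.

Run:
```python
from h import *
from scipy.optimize import least_squares
W=np.load("w_cone.npz");T=camera_params("top");C=np.load("w_cup.npz");S=camera_params("scene")
def load(f): return cv2.imread(f)[:,:,::-1].copy()
def mask(im,lo,hi):
    m=cv2.inRange(cv2.cvtColor(im,cv2.COLOR_RGB2HSV),(lo,110,40),(hi,255,255)); n,l,s,c=cv2.connectedComponentsWithStats(m)
    return (l==1+np.argmax(s[1:,4])).astype(np.uint8)
def mom(m):
    a=m["m00"]; return np.array([m["m10"]/a,m["m01"]/a]),.5*np.arctan2(2*m["mu11"],m["mu20"]-m["mu02"])
mw=mom(cv2.moments(mask(load("pics/w_cone.png"),3,17),True)); mt=mom(cv2.moments(mask(load("pics/top0.png"),3,17),True)); ms=mom(cv2.moments(mask(load("pics/scene0.png"),3,17),True))
def model(P,p):
    x,y,a,z=p; c,s=np.cos(a),np.sin(a)
    q=np.float32([proj(P,[x+c*u-s*v,y+s*u+c*v,z+w]) for u in(-.035,.035) for v in(-.007,.007) for w in(-.012,.012)])
    return mom(cv2.moments(cv2.convexHull(q)))
def res(p,obs):
    r=[]
    for P,m,k in obs:
        c,a=model(P,p); r+=[*(c-m[0]),k*np.sin(a-m[1])]
    return r
for o in([(W,mw,50)],[(W,mw,50),(T,mt,17),(S,ms,14)]):
    f=(lambda p:res([*p,.079],o)) if len(o)==1 else (lambda p:res(p,o))
    r=least_squares(f,[.477,-.238,.34,.079][:3 if len(o)==1 else 4]); print(r.x,np.degrees(r.x[2]),r.fun.round(1))
im=load("pics/w_cup.png")
for a,c,r in blobs(im,18,35)[:6]: print(a,c,cv2.boxPoints(r).tolist(),unproj(C,c,.01))
hi,lo=unproj(C,(278,108),.01),unproj(C,(277,231),.01); print(hi,lo,(hi+lo)/2,np.linalg.norm(hi-lo),np.degrees(np.arctan2(*(hi-lo)[1::-1])))
tm=[unproj(T,p,.01) for p in((262.7,197.5),(239.5,238.6))]; d=tm[0]-tm[1]; print("top",(tm[0]+tm[1])/2,np.linalg.norm(d),np.degrees(np.arctan2(d[1],d[0])))
# plate outline in wrist view
g=cv2.cvtColor(im,cv2.COLOR_RGB2GRAY); print(g[100:235:6,240].tolist(), g[220,215:340:6].tolist())
print(unproj(C,(278.5,167),.052))
cv2.imwrite("pics/cupcrop.png",cv2.resize(im[90:250,200:360,::-1],(640,640),interpolation=cv2.INTER_NEAREST)[:600])
```

```text
[ 0.4791407 -0.2397932  0.34     ] 19.48056503444799 [-0.5  0.2 -3.9]
[ 0.47977288 -0.24064396  0.34091148  0.0784156 ] 19.532788893846085 [ 1.  -0.5 -3.9 -0.9  0.3  1.2  1.3 -1.1  1.8]
187 [278.         118.10695187] [[274.0, 108.0], [282.0, 108.0], [282.0, 128.0], [274.0, 128.0]] [0.60174696 0.02828142 0.01      ]
71 [455.05633803 211.74647887] [[451.2432861328125, 206.45944213867188], [456.9189453125, 205.51348876953125], [458.8648681640625, 217.18917846679688], [453.189208984375, 218.1351318359375]] [ 0.43253584 -0.09301017  0.01      ]
94 [276.94680851 225.85106383] [[273.0, 221.0], [281.0, 221.0], [281.0, 231.0], [273.0, 231.0]] [0.5034137  0.08004271 0.01      ]
8 [461.5   275.875] [[459.5000305175781, 276.5], [460.1000061035156, 274.70001220703125], [464.0000305175781, 276.0], [463.4000549316406, 277.79998779296875]] [ 0.35754966 -0.07499716  0.01      ]
[0.61013687 0.02397205 0.01      ] [0.49818897 0.0826685  0.01      ] [0.55416292 0.05332028 0.01      ] 0.1264025586456658 -27.668891118601035
top [0.55439566 0.05430701 0.01      ] 0.10690869214066517 -27.856107157797197
[209, 80, 154, 47, 92, 152, 149, 146, 149, 148, 149, 168, 155, 137, 122, 157, 137, 63, 64, 128, 65, 79, 212] [213, 212, 131, 67, 61, 131, 129, 133, 127, 102, 80, 76, 68, 64, 64, 65, 46, 31, 50, 109, 144]
[0.56632342 0.04575405 0.052     ]
```

View pics/cupcrop.png

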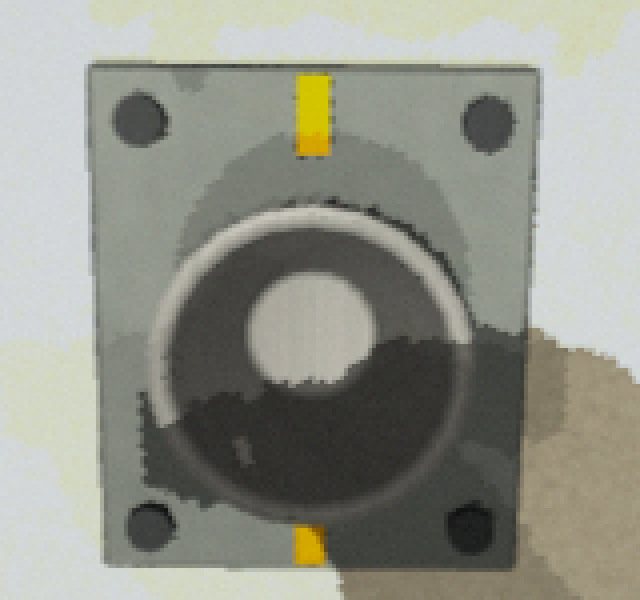

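The crop shows the rim centred at about (278,181), both marks at column 277–278, and plate edges at rows 106 and 232. That agrees with a cup at (0.554, 0.053) and −27.8°. The bar angle didn't move in the fit because of the float32 step, so I'll refit and then grasp.

Run:
```python
from h import *
from scipy.optimize import least_squares
W=np.load("w_cone.npz");C=np.load("w_cup.npz")
print("rim",unproj(C,(277.8,181),.052))
im=cv2.imread("pics/w_cone.png")[:,:,::-1].copy()
m=cv2.inRange(cv2.cvtColor(im,cv2.COLOR_RGB2HSV),(3,110,40),(17,255,255)); n,l,s,c=cv2.connectedComponentsWithStats(m); m=(l==1+np.argmax(s[1:,4])).astype(np.uint8)
def mom(m):
    a=m["m00"]; return np.array([m["m10"]/a,m["m01"]/a,50*.5*np.arctan2(2*m["mu11"],m["mu20"]-m["mu02"])])
def f(p,z=.079):
    x,y,a=p; c,s=np.cos(a),np.sin(a)
    q=np.float32([proj(W,[x+c*u-s*v,y+s*u+c*v,z+w]) for u in(-.035,.035) for v in(-.007,.007) for w in(-.012,.012)])
    d=mom(cv2.moments(cv2.convexHull(q)))-mom(cv2.moments(m,True)); d[2]=50*np.sin(d[2]/50); return d
r=least_squares(f,[.479,-.24,.34],diff_step=1e-2,x_scale=[.01,.01,.1]); x,y,a=r.x; a=np.degrees(a); print(x,y,a,r.fun.round(2))
assert abs(x-.479)<.008 and abs(y+.24)<.008 and abs(a-19)<12
np.save("cone.npy",[x,y,a])
move_gripper(.05,40)
movel([x,y,.2],down(a),.2); movel([x,y,.079],speed=.12)
print(read_ft_force()); move_gripper(0,60)
print(read_finger_gap(),read_grasp_force(),read_ft_force(),read_ft_torque(),read_time_s())
```

```text
rim [0.5552756  0.05212857 0.052     ]
0.4794666912569001 -0.2403204668525501 23.777567832843875 [-0. -0.  0.]
[-0.36726045  0.22304661 -0.90576662]
0.013140925048159719 61.54873698949814 [-0.45067297  0.70104081  5.05096719] [0.08139907 0.20075347 0.02256512] 7.2583
```

Run:
```python
from h import *
x,y,a=np.load("cone.npy")
move_gripper(0,90)
movel([x,y,.19],speed=.12)
print(read_finger_gap(),read_grasp_force(),read_ft_force(),read_ft_torque(),read_time_s())
cv2.imwrite("pics/lift.png",read_camera("wrist")[:,:,::-1])
cu=[.5545,.053]
print(np.round(read_qpos(),2))
for z in(.087,.19):
  for b in(152.2,112,193,-27.8,-68,13):
    q=inverse_kinematics([*cu,z],down(b)); print(z,b,None if q is None else np.round(q,2))
```

```text
0.012648763561899402 87.75790393352509 [-0.067172    0.54638135 -3.33951654] [ 0.01852921 -0.00805843  0.00417312] 8.55
[ 0.78  0.27 -0.44  1.91  0.14  0.99 -0.88]
0.087 152.2 [ 0.52  0.57 -0.84  1.91  0.54  0.9   0.5 ]
0.087 112 [ 0.44  0.53 -0.73  1.91  0.46  0.87 -0.14]
0.087 193 [ 0.6   0.62 -0.95  1.91  0.63  0.94  1.14]
0.087 -27.8 [ 0.19  0.45 -0.43  1.93  0.25  0.82 -2.43]
0.087 -68 [-0.75  0.51  0.7   1.97 -0.44  0.82 -2.55]
0.087 13 [ 0.27  0.47 -0.53  1.92  0.32  0.83 -1.77]
0.19 152.2 [ 0.58  0.42 -0.9   1.85  0.37  1.06  0.62]
0.19 112 [ 0.52  0.39 -0.82  1.85  0.32  1.04 -0.04]
0.19 193 [ 0.66  0.46 -1.01  1.84  0.44  1.08  1.28]
0.19 -27.8 [ 0.26  0.32 -0.5   1.86  0.18  1.01 -2.37]
0.19 -68 [-0.94  0.39  0.93  1.91 -0.37  1.02 -2.6 ]
0.19 13 [ 0.33  0.33 -0.59  1.86  0.21  1.02 -1.69]
```

View pics/lift.png

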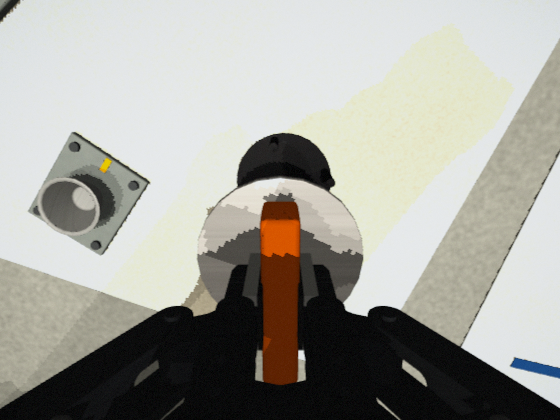

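The cone is held square: the bar is vertical at column 281, with its end edges near rows 219 and 383. Carrying with the half turn keeps j7 well inside its range.

Run:
```python
from h import *
W=camera_params("wrist"); tcp=read_eef_pos(); Rm=R.from_quat(read_tcp_rot()).as_matrix()
u,d=[Rm.T@(unproj(W,p,tcp[2]+.012)-tcp) for p in((281,219),(280,383))]
off=(u+d)[:2]/2; print("bar ends in tool",u,d,off)
off=off if abs(off[0])<.008 else off*0
b=152.2; cu=np.array([.5545,.053])
q=down(b); Rb=R.from_quat(q).as_matrix(); t=cu-(Rb[:,0]*off[0])[:2]; print(t); np.save("t.npy",t)
move_ptp([*t,.19],q); movel([*t,.105],q,.15)
f0=read_ft_force()[2]; print(f0,read_ft_force(),read_time_s())
z=.105
while z>.08:
    z-=.0025; movel([*t,z],q,.05); f=read_ft_force(); print(round(z,4),f.round(1),read_ft_torque().round(2),read_eef_pos().round(4))
    if f[2]-f0>8: break
print(read_time_s(),read_finger_gap())
cv2.imwrite("pics/seat.png",read_camera("scene")[:,:,::-1])
```

```text
bar ends in tool [ 0.03554136 -0.00073883 -0.0120574 ] [-0.03206134 -0.0010505  -0.01194461] [ 0.00174001 -0.00089467]
[0.55603918 0.05218848]
-3.422758137038067 [ 0.36038803  0.39227784 -3.42275814] 10.6667
0.1025 [-0.1  0.3 -3.1] [-0.02 -0.02  0.02] [0.5567 0.0523 0.1034]
0.1 [ 1.4 -0.5 -4.6] [0.03 0.02 0.04] [0.5559 0.0521 0.1   ]
0.0975 [-0.3 -0.7 -3.1] [ 0.05  0.03 -0.02] [0.5558 0.0522 0.0972]
0.095 [-0.8  0.1 -3.5] [0.02 0.03 0.02] [0.5558 0.0522 0.0947]
0.0925 [ 0.3 -0.2 -3.3] [ 0.03  0.   -0.04] [0.5558 0.0522 0.0923]
0.09 [-0.2  0.6 -3.6] [-0.02  0.    0.01] [0.5558 0.0521 0.0898]
0.0875 [-0.6  0.5  0.3] [-0.04  0.02  0.03] [0.5568 0.0523 0.088 ]
0.085 [-7.  -2.2 16.3] [-0.24  1.22  0.12] [0.5568 0.0524 0.088 ]
12.6667 0.013117777044087817
```

Run:
```python
from h import *
s=cv2.imread("pics/seat.png")[150:280,220:380]; w=read_camera("wrist")[:,:,::-1]
cv2.imwrite("pics/seat2.png",np.hstack([cv2.resize(s,(400,325),interpolation=cv2.INTER_CUBIC),cv2.resize(w,(400,300))[:300] if 0 else cv2.copyMakeBorder(cv2.resize(w,(400,300)),0,25,0,0,cv2.BORDER_CONSTANT)]))
```

```text
(no output)
```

View pics/seat2.png

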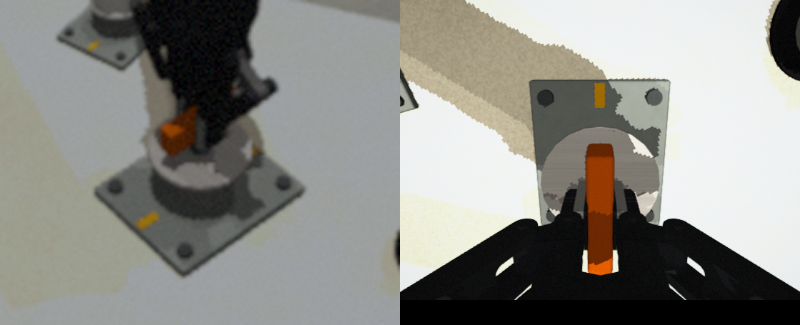

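Left, the flange sits on the rim. Right, the bar and the far mark share column 600, so they are in line. Now the rocking check.

Run:
```python
from h import *
t=np.load("t.npy"); cu=np.array([.5548,.0528]); off=.00174
def go(b):
    r=np.radians(b); p=cu-off*np.array([np.cos(r),np.sin(r)])
    move_ptp([*p,.0868],down(b)); f=read_ft_force(); e=R.from_quat(read_tcp_rot()).as_matrix()[:,0]
    print(b,np.degrees(np.arctan2(e[1],e[0])).round(1),f.round(1),read_ft_torque().round(2),read_eef_pos().round(4),round(read_time_s(),2)); return f
b0=152.2
for k in(0,14,28,41,28,14,0,-14,-28,-41,-28,-14,0):
    f=go(b0+k)
    if np.linalg.norm(f)>60: print("high force");break
print(read_finger_gap())
```

```text
152.2 152.2 [-2.2 -0.9  6.9] [-0.04  0.45 -0.05] [0.5571 0.0522 0.088 ] 13.02
166.2 166.3 [-0.6  0.6  5.3] [0.06 0.3  0.16] [0.5578 0.0533 0.088 ] 13.34
180.2 -179.7 [0.4 0.6 5.9] [0.09 0.25 0.08] [0.5579 0.054  0.088 ] 13.66
193.2 -166.7 [-0.5  0.4  5.1] [0.13 0.27 0.12] [0.5578 0.0545 0.088 ] 13.97
180.2 -179.6 [0.8 0.3 6.5] [ 0.05  0.19 -0.13] [0.558  0.0535 0.088 ] 14.28
166.2 166.4 [-0.1  0.4  6.9] [-0.07  0.19 -0.17] [0.5579 0.0529 0.088 ] 14.59
152.2 152.4 [-0.2 -0.1  7.6] [ 0.02  0.17 -0.13] [0.5577 0.0524 0.088 ] 14.92
138.2 138.4 [ 0.2 -0.6  6.6] [-0.06  0.23 -0.18] [0.5575 0.052  0.088 ] 15.24
124.19999999999999 124.4 [-0.6 -1.3  6.1] [ 0.01  0.27 -0.16] [0.5572 0.0517 0.088 ] 15.57
111.19999999999999 111.4 [-0.  -0.1  6.6] [-0.05  0.25 -0.11] [0.5568 0.0515 0.088 ] 15.88
124.19999999999999 124.5 [-0.9  1.1  6. ] [0.05 0.24 0.16] [0.5571 0.0523 0.088 ] 16.18
138.2 138.5 [ 0.1 -0.   6.7] [0.07 0.23 0.1 ] [0.5575 0.0527 0.088 ] 16.51
152.2 152.5 [-0.2  0.2  7.2] [0.09 0.26 0.1 ] [0.5577 0.0532 0.088 ] 16.83
0.012513248346716615
```

Run:
```python
from h import *
p=read_eef_pos(); movel([p[0],p[1],.0878],down(152.2),.05); pause(.3); print(read_ft_force().round(1))
move_gripper(.045); pause(.2)
movel([p[0],p[1],.2],down(152.2),.12)
W=camera_params("wrist"); im=read_camera("wrist"); t=read_camera("top")
print([(a,c.round(1),r) for a,c,r in blobs(im,3,17) if a>200],[(a,c.round(1)) for a,c,r in blobs(im,18,35) if a>30],read_time_s())
cv2.imwrite("pics/end.png",np.hstack([cv2.resize(im[:,:,::-1],(400,300)),cv2.resize(t[140:290,170:370,::-1],(400,300))]))
```

```text
[-1.1 -0.1  4.3]
[(2166, array([281.2, 207.3]), ((281.5, 208.0), (104.0, 21.0), 90.0))] [(136, array([26. , 47.7])), (237, array([278.9, 119.7])), (109, array([ 64.7, 135. ]))] 19.175
```

View pics/end.png

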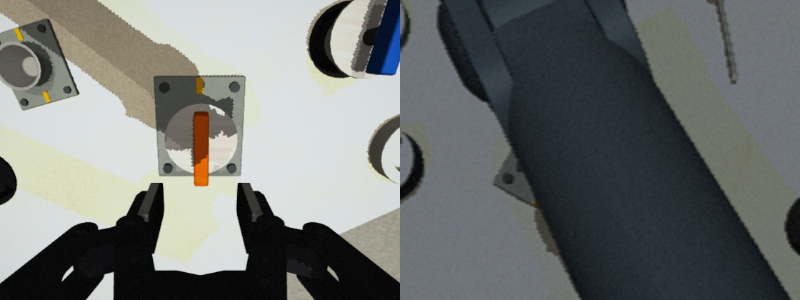

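The bar (column 281, rect angle 90°) lies on the mark line (column 279). The flange rests flat on the rim, and the gripper is clear of everything.

```bash
python3 -c "
from bench import *
print(sign_off())"
```

```text
the job is handed in; nothing more can be done
None
```

The slim cone is seated home in the larger steel cup and lined up with the yellow marks; held and seated, it turned freely 41° to either side and back. I then let go, backed the gripper clear and handed the job in at about 19 s.

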